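# Balance a block on the press rest, release the safety catch and hold the press lever down

## Task

Balance the dark brown wood block flat on top of the metal dome of the green hand press and let go of it, then flip the red safety catch fully over by pressing its paddle down; do not force the lever before that. Then pull the press lever over towards the robot and down as far as it goes, so that its rubber foot clamps the block level on the dome, and finish while still holding the lever down there. Leave the light wood offcut and the roll of tape where they lie.

Things in the scene. Friction and masses are not known exactly. Their poses are not given: they have to be found in the camera images.
- offcut_b: Loose dark brown wood block, 40 x 62 x 28 mm (x, y, z), about 45 g; origin at the centre of its underside, z up. Grasp across the 40 mm (x)
- press: Green hand press fixed to the bench, base 220 x 180 x 12 mm. Origin at bench height straight below its dome's top; -x is its front, turned roughly to the robot, +x goes to the lever's hinge, z up. Two cheeks 140 mm high at x = 85 to 125 mm, y = +-63 mm; a post 188 mm high at x = 131, y = -85 mm carries the red catch, on the -y side
- rest_top (a point): Top of the bright metal dome, 60 mm above the bench: a ball cap of 55 mm radius, so a block laid on it rocks unless its centre is over this point (the block's underside then rests on it). Axes as the press. While the lever is up, foot and lever stay over 85 mm behind this point and the space above it is free
- lever_hinge (a point): Middle of the lever's hinge axis, which runs along the press's y axis; 105 mm behind the dome's top (+x of the press) and 120 mm above the bench
- lever_grip (a point): Middle of the lever's black round cross handle, 19 mm thick, along the press's y; 80 mm free between its two side arms. Circles at 180 mm radius about lever_hinge: raised it is 47 mm behind (+x) and 174 mm above the hinge, fully down 180 mm in front at hinge height. Can be pinched from above, one finger in front and one behind, and followed with the tool pointing down: the bar turns in the grip
- press_lever (a joint): Lever angle in rad: 0 raised (leaning 15 degrees back), grows as it is pulled forward and down, 1.83 fully down at its stop (level). A spring lifts it again whenever it is let go; moving it takes 3 to 9 N at the handle, the last 8 mm of foot travel up to about 15 N. While the catch is not flipped it is blocked at about 0.1
- press_foot: Black rubber foot on a sprung stem, 28 mm across, carried by the lever 105 mm from the hinge; origin on the lever's centre line, foot face 40 mm from it. With the lever fully down it stands straight above the dome's top; the block presses its spring (1.2 N per mm, 14 mm travel) in by about 8 mm and is clamped with about 12 N
- safety_catch (a joint): Angle of the red safety catch in rad: 0 to 0.1 at the start (guarding the lever), 1.25 fully flipped. It turns about an axis along the press's x axis; pressing the paddle down makes it grow. It stays where it is left; about 2 N at the paddle turns it. The lever is clear from about 0.9 on
- catch_pivot (a point): Pivot of the safety catch, 170 mm above the bench, on the press's -y side (x = 102, y = -85 mm in the press)
- catch_paddle (a point): Upper face of the red paddle (24 mm wide along the press's x, 7 mm thick, end 78 mm from the pivot), 60 mm out from catch_pivot. At joint 0 it slants 30 degrees up, away from the lever (this point 52 mm to -y of the pivot, 33 mm above it); at 1.25 it slants 42 degrees down (about 47 mm to -y, 37 mm below). Press down from above with closed fingertips; nothing lies beneath it
- offcut_a: Loose light wood offcut, 42 x 91 x 19 mm, a bystander to be left alone; origin at the centre of its underside
- masking_tape: Loose roll of masking tape lying flat, 98 mm across, 25 mm high, a bystander to be left alone; origin at the centre of its underside
Mind the look-alikes: they are no part of the job. Leave any blue or turquoise look-alike of the offcut_b alone.

How it is judged:
By the outcome, as a careful person would: the job done as asked, in the order asked, and still so for the second after the job is handed in, while the arm keeps its last pose, push and grip.
It also fails if it takes over 72 s, if anything falls off the work surface, if the arm or the gripper's body presses on something with over 40 N, if the wrist force passes 120 N, or if a joint passes its speed limit or range.

## Robot

A 6-joint arm with a two-finger parallel gripper is mounted at the origin on a cart in front of the work surface, level with it; the furniture and walls round the work are solid. World frame = base frame: x ahead of the robot, y to its left, z up, the work surface at z = 0. Lengths are in mm, angles in rad, forces in N, time in s.
With the tool pointing down it reaches from about 300 to 775 mm from the base axis. Payload 14.6 kg.
Tool frame: the origin (TCP) lies between the finger pads, 19 mm behind the fingertips; this is the grasp point; z points along the fingers, y is the line along which they close (so a half turn about z gives the same grasp; the last joint's range is limited). The gripper opens to 94 mm and grips with 3 to 60 N. Pads are 16 mm wide; open, the fingers measure 119 mm over their backs; the gripper's body (75 mm by 177 mm) begins 78 mm behind the grasp point.
Start: joints at [-1.407, 0.3, 1.521, -0, 1.321, -0.067], TCP at [125.81, -535.408, 224.246] pointing down, gripper open.
Joint ranges: [-3.03, 3.03], [-0.79, 2.21], [0.23, 2.52], [-1.04, 4.18], [0, 3.07], [-2.55, 2.55]. Speed limits (rad/s): [2.22, 2.22, 2.57, 3.14, 3.14, 3.14].

## Interface

Orientations are given as [roll, pitch, yaw] about the fixed x, y, z axes, in that order (R = Rz(yaw) Ry(pitch) Rx(roll)).
In Python, from cell import manip gives the robot as it stands. The module is installed in compiled form; this text tells all that it offers.
- The arm moves only by the shell command python3 -m creep 'ROWS' [FORCE]. ROWS is JSON, a list of rows, each a list of 3 entries, a list of its own where there are three numbers: the opening, from -1 (shut) to 1 (fully open), then the shift along the tool's x, y, z in cm, then the turn about the tool's z in units of 5 degrees (1.0 is 5 degrees). In form: [[grip, [tx, ty, tz], roll], ...]. A call has 1 to 12 rows; each row is the pose to reach, as a shift and turn from the pose commanded when the call began, along the tool's axes at that moment; what a row does not reach only later rows make up. A row lasts 1/10 s, in which the tool goes at most 50 mm and 8.59 degrees, less where a joint would pass 70% of its speed; a pose out of reach is approached as far as the arm can. A call with a gripper value outside its range is refused whole. The fingers move at their own pace and stop on an object; FORCE is the grip in N (left out, the last holds). Time passes only in rows, so rows that repeat a pose let the fingers close. It gives the time, the measured TCP pose, the force, the opening and the grip force at its end, in the units of the state.
- manip.read_state(): the state, without advancing time (a new reading comes with each control period).
- manip.camera(name): name is "scene" or "top" or "wrist"; returns the picture (384x512x3 uint8, red, green, blue); there is no depth.
- manip.camera_params(name): a dict with "fovy" (degrees; the focal length in pixels is half the picture's height over the tangent of half this angle, whatever the lens; pixels are square), "cx", "cy" (the principal point, pixels), "k1" (the pictures are not rectified: a ray, as slopes to the right and down, at radius r is drawn at 1 + k1 r^2 times it, then the intrinsics apply), "origin" and "attitude" of the camera in the world. Camera axes: x right, y down, z forward; pixel columns grow to the right and rows downward; lengths in mm; the calibration is good to about 2 mm. A picture is of the moment at which its call begins: read the wrist's pose just before it. camera_params takes no time and is no camera call; for the wrist camera it gives the pose at the moment of the call.
- manip.sign_off(): hands the job in; it is judged then, once.
The state is a dict: "clock": time; "joints": joint angles; "qd": joint speeds; "effort": joint torques, N m; "eef_pos": TCP position; "eef_rot": TCP orientation; "wrist_force": force on the tool from outside, world axes, zero at the start; "moment": the same for the moment, N m; "finger_gap": finger opening in mm; "finger_force": force on a finger pad.
Only numpy, scipy, OpenCV 4.12 (cv2) and the standard library are available. Lean on these libraries where they do the work, as an engineer would, in place of code of your own. Each camera call takes 0.05 s, during which the arm holds its last target. There are 200 camera calls.

## Working session

There is one attempt and no reset: what is moved stays moved. The work goes in short steps, Python scripts to look and compute and a shell command to move; the robot and the scene stay as the last step left them, time stands still between calls to the robot, and variables do not carry over. Pictures are saved under pics/ and viewed, at most 10 in all, crops included, and the job is handed in when it is done.

```bash
mkdir -p pics
python3 - <<'E'
from cell import manip
import cv2
print(manip.read_state())
for n in("scene","top"):
    p=manip.camera_params(n);print(n,p)
    cv2.imwrite(f"pics/{n}0.png",manip.camera(n)[:,:,::-1])
a=[cv2.imread(f"pics/{n}0.png") for n in("scene","top")]
for n,i in zip(("scene","top"),a): cv2.imwrite(f"pics/{n}0b.png",cv2.resize(i,(800,600),interpolation=cv2.INTER_CUBIC))
E
```

```text
{'clock': 0.0, 'joints': array([-1.40661483e+00,  3.00477554e-01,  1.52156658e+00, -3.80015506e-06,
        1.32071460e+00, -6.65783954e-02]), 'qd': array([-1.12238344e-03, -1.98955156e-03, -6.96160305e-04, -2.19506147e-03,
       -1.05329472e-04,  7.17594421e-05]), 'effort': array([ 9.45769862e-04, -5.31805694e+01, -3.52739239e+01,  7.08472123e-02,
        2.44538515e-02, -1.03886248e-04]), 'eef_pos': array([ 125.76314051, -535.18263192,  223.68891745]), 'eef_rot': array([-3.14042891e+00, -7.39058166e-05,  2.30760787e-01]), 'wrist_force': array([ 0.07937428, -0.01690882,  0.33359963]), 'moment': array([0.00290755, 0.01028038, 0.0708782 ]), 'finger_force': 0.0, 'finger_gap': 94.26166737134727}
scene {'fovy': 48.76843873471954, 'cx': 258.7595712592374, 'cy': 184.4833085835434, 'k1': 0.01590559325885361, 'origin': array([  -79.39424232, -1040.44150356,  1178.41511938]), 'attitude': array([-2.29088261,  0.01947634, -0.53361358])}
top {'fovy': 54.77457021892002, 'cx': 258.23820401220826, 'cy': 188.82435056029146, 'k1': -0.05076364886995234, 'origin': array([ 333.27935301,  -36.31064946, 1341.72398356]), 'attitude': array([-3.03068673, -0.01661781, -1.56684792])}
```

View pics/scene0b.png

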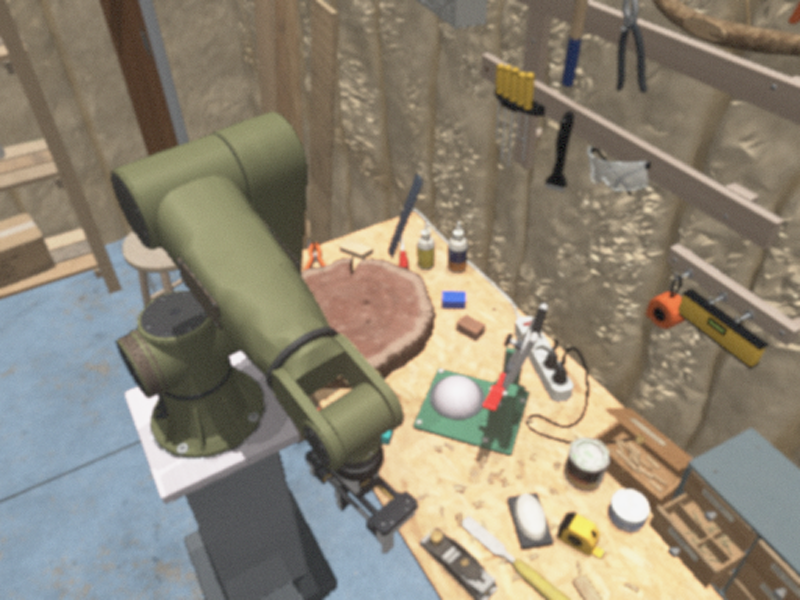

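View pics/top0b.png

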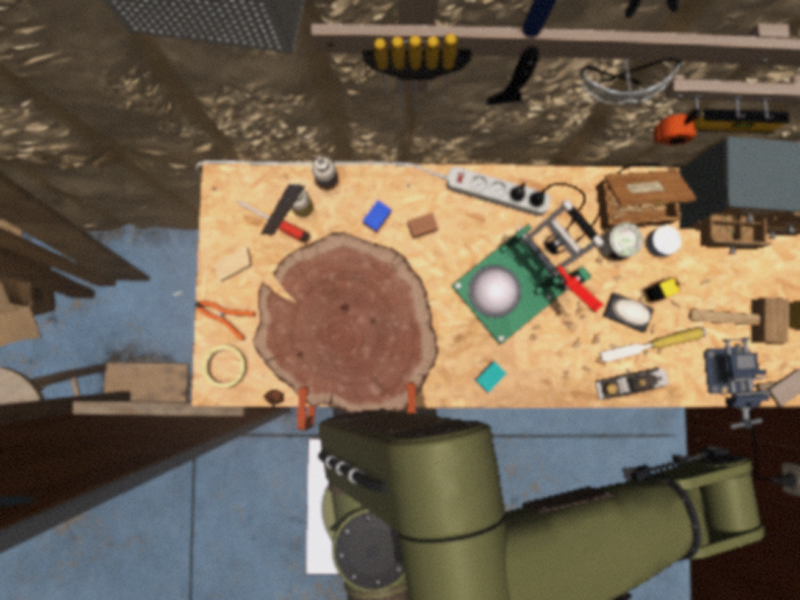

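The dark brown block is at about (422,225) in the enlarged top view and (471,327) in the scene view. The look-alikes are the blue block at top (377,216) and the turquoise one at top (491,376). Only the first is brown. The press dome is at top (495,291) and scene (457,397). I'll confirm these in an enlarged crop.

```bash
cat > h.py <<'E'
import numpy as np, cv2
from scipy.spatial.transform import Rotation as R
def cam(p):
    f=192/np.tan(np.radians(p['fovy'])/2)
    K=np.array([[f,0,p['cx']],[0,f,p['cy']],[0,0,1.]])
    return K,np.array([p['k1'],0,0,0.]),np.array(p['origin']),R.from_euler('xyz',p['attitude']).as_matrix()
def ray(p,uv):
    K,d,o,A=cam(p)
    s=cv2.undistortPointsIter(np.array([[uv]],float),K,d,None,None,(3,50,1e-9))[0,0]
    v=A@np.array([s[0],s[1],1]);return o,v/np.linalg.norm(v)
def onz(p,uv,z):
    o,v=ray(p,uv);return o+v*(z-o[2])/v[2]
def tri(*obs):
    M=np.zeros((3,3));b=np.zeros(3)
    for p,uv in obs:
        o,v=ray(p,uv);P=np.eye(3)-np.outer(v,v);M+=P;b+=P@o
    x=np.linalg.solve(M,b)
    return x,[float(np.linalg.norm((np.eye(3)-np.outer(v,v))@(x-o))) for o,v in (ray(*q) for q in obs)]
def proj(p,X):
    K,d,o,A=cam(p)
    return cv2.projectPoints(np.atleast_2d(X).astype(float),cv2.Rodrigues(A.T)[0],-A.T@o,K,d)[0][:,0]
E
python3 - <<'E'
from h import *
from cell import manip
s=1.5625
T=manip.camera_params("top");S=manip.camera_params("scene")
for n,a,b in(("block",(422,225),(471,327)),("dome",(495,291),(457,397))):
    print(n,tri((T,np.array(a)/s),(S,np.array(b)/s)), onz(T,np.array(a)/s,28))
for n,z in(("blue",(377,216)),("paddle end",(597,305)),("handle L",(525,240)),("handle R",(568,207)),("turq",(491,376)),("stem",(560,235))): print(n,onz(T,np.array(z)/s,28),onz(T,np.array(z)/s,200))
t=cv2.imread("pics/top0.png")[120:230,240:390];c=cv2.imread("pics/scene0.png")[180:300,260:350]
A=cv2.resize(t,None,fx=3,fy=3,interpolation=2);B=cv2.resize(c,None,fx=3.8,fy=3.8,interpolation=2)
o=np.zeros((456,792,3),np.uint8);o[:330,:450]=A;o[:B.shape[0],450:450+B.shape[1]]=B
cv2.imwrite("pics/crop1.png",o)
E
```

```text
block (array([645.10191739, -99.83393429,  13.61740454]), [1.6200864884022717, 1.6200864884022153]) [643.23460337 -99.80302572  28.        ]
dome (array([ 489.68251797, -268.60801996,   16.27407087]), [2.102658237831517, 2.1026582378315815]) [ 490.22153149 -267.44128445   28.        ]
blue [663.74316529   4.61471146  28.        ] [620.47701774  -0.74346283 200.        ]
paddle end [ 459.16995324 -503.68179675   28.        ] [ 442.68766052 -442.49098472  200.        ]
handle L [ 609.90942163 -339.22479446   28.        ] [ 573.69148514 -299.56560152  200.        ]
handle R [ 689.76909416 -442.77834322   28.        ] [ 643.09548825 -389.56134772  200.        ]
turq [ 296.85514045 -255.93558258   28.        ] [ 301.62399954 -227.18107328  200.        ]
stem [ 622.57913665 -421.77603307   28.        ] [ 584.70241109 -371.30877601  200.        ]
```

View pics/crop1.png

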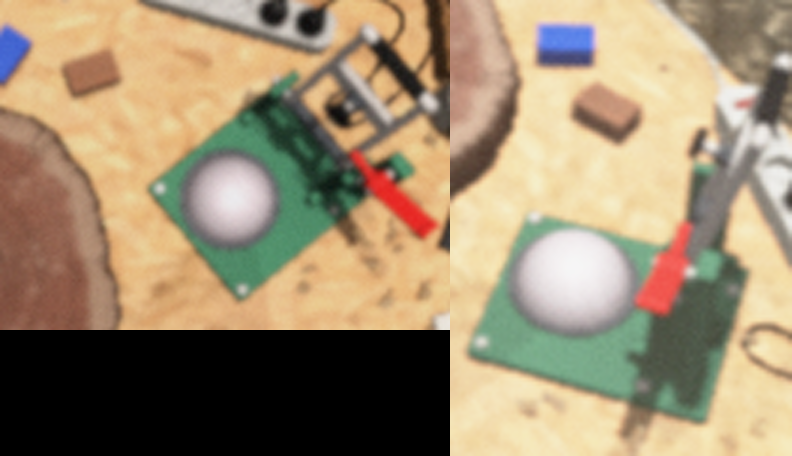

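The crop confirms the single brown block, at crop (91,73) in the top panel and (606,112) in the scene panel. The dome, lever and red catch are clear too. Next I'll look from the wrist camera.

```bash
cat >> h.py <<'E'
def go(st,pos,yaw=None):
    "shift in cm along tool axes and turn in 5deg units"
    A=R.from_euler('xyz',st['eef_rot']).as_matrix()
    d=A.T@(np.array(pos)-st['eef_pos'])/10
    y=st['eef_rot'][2]; dy=0 if yaw is None else (np.radians(yaw)-y+np.pi)%(2*np.pi)-np.pi
    return d.round(2),round(float(-np.degrees(dy)/5),2)
E
python3 - <<'E'
from h import *
from cell import manip
st=manip.read_state();p=manip.camera_params("wrist");print(p)
A=R.from_euler('xyz',st['eef_rot']).as_matrix()
print("cam in tool",A.T@(p['origin']-st['eef_pos']),A.T@cam(p)[3])
print(go(st,(430,-150,420),113))
E
```

```text
{'fovy': 62.80555022402051, 'cx': 258.3555665107447, 'cy': 191.52721310366286, 'k1': -0.0068999329902355655, 'origin': array([ 192.67948267, -519.41404487,  384.23032185]), 'attitude': array([ 2.90581653e+00,  1.03716569e-03, -1.34037697e+00])}
cam in tool [  68.74941748   -0.24314045 -160.48677367] [[-3.54948540e-04 -9.72315404e-01 -2.33672053e-01]
 [ 9.99999937e-01 -3.43659401e-04 -8.90272850e-05]
 [ 6.25900282e-06 -2.33672070e-01  9.72315465e-01]]
(array([ 38.43, -30.56, -19.59]), -19.96)
```

```bash
python3 -m creep '[[1,[20,-10,-19],-8],[1,[42.5,-22,-19],-20],[1,[42.5,-22,-19],-20],[1,[42.5,-22,-19],-20],[1,[42.5,-22,-19],-20],[1,[42.5,-22,-19],-20],[1,[42.5,-22,-19],-20],[1,[42.5,-22,-19],-20],[1,[42.5,-22,-19],-20],[1,[42.5,-22,-19],-20],[1,[42.5,-22,-19],-20],[1,[42.5,-22,-19],-20]]'
python3 - <<'E'
from h import *
from cell import manip
st=manip.read_state();print(st['clock'],st['eef_pos'],st['eef_rot'])
print(go(st,(600,-100,330),113), go(st,(470,-250,420),113))
E
```

```text
clock: 1.3
eef_pos: [490.9, -222.2, 414.4]
eef_rot: [3.141, -0.0, 1.985]
wrist_force: [0.5, 0.0, 0.5]
finger_gap: 94.2
finger_force: 0.0
1.3 [ 490.8656191  -222.2194327   414.41421075] [ 3.14134318e+00 -5.38747534e-05  1.98519792e+00]
(array([ 6.79, 14.91,  8.45]), 0.15) (array([-1.7 , -3.03, -0.56]), 0.15)
```

```bash
cat > snap.py <<'E'
import sys,pickle,time
from h import *
from cell import manip
n=sys.argv[1]
p=manip.camera_params("wrist");im=manip.camera("wrist")[:,:,::-1]
cv2.imwrite(f"pics/{n}.png",im);pickle.dump(p,open(f"pics/{n}.pkl","wb"))
cv2.imwrite(f"pics/{n}b.png",cv2.resize(im,(800,600),interpolation=2))
E
python3 -m creep '[[1,[0,0,0],0],[1,[0,0,0],0]]' >/dev/null; python3 snap.py wA; python3 -m creep '[[1,[7,15,8.5],0],[1,[7,15,8.5],0],[1,[7,15,8.5],0],[1,[7,15,8.5],0],[1,[7,15,8.5],0],[1,[7,15,8.5],0],[1,[7,15,8.5],0]]'; python3 snap.py wB
```

```text
clock: 2.25
eef_pos: [599.1, -101.6, 330.3]
eef_rot: [3.141, 0.001, 1.974]
wrist_force: [-0.3, 0.1, 0.2]
finger_gap: 94.2
finger_force: 0.0
```

View pics/wAb.png

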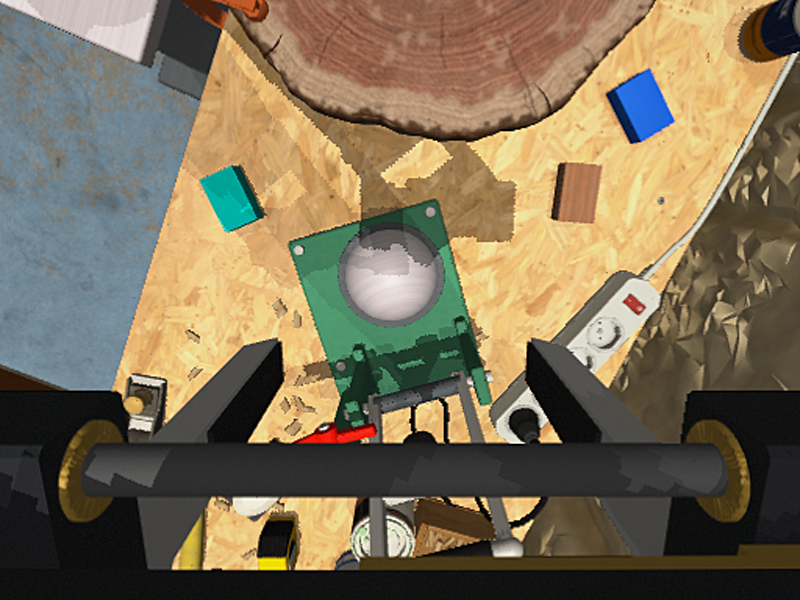

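View pics/wBb.png

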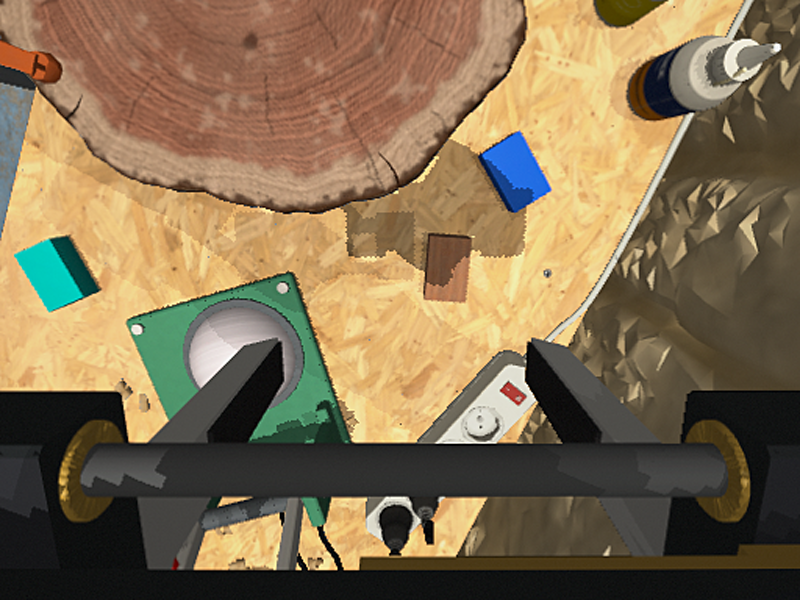

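wA shows the brown block at (577,192), the dome outline centred near (391,276), the front screws at (299,250) and (431,212), and the red catch at (335,435). In wB the block is at (447,268), with screws at (137,329) and (283,288). I'll enlarge these to read them precisely.

Run:
```python
import cv2,numpy as np
a=cv2.imread("pics/wA.png");b=cv2.imread("pics/wB.png")
def c(im,x,y,w,h,k): return cv2.resize(im[y:y+h,x:x+w],(w*k,h*k),interpolation=cv2.INTER_CUBIC)
o=np.vstack([np.hstack([c(a,345,97,50,50,6),c(b,262,142,50,50,6),np.zeros((300,200,3),np.uint8)]),np.hstack([c(a,182,120,130,100,3),c(b,78,170,130,100,3),np.zeros((300,20,3),np.uint8)])])
cv2.imwrite("pics/crop2.png",o);print(o.shape)
```

```text
(600, 800, 3)
```

View pics/crop2.png

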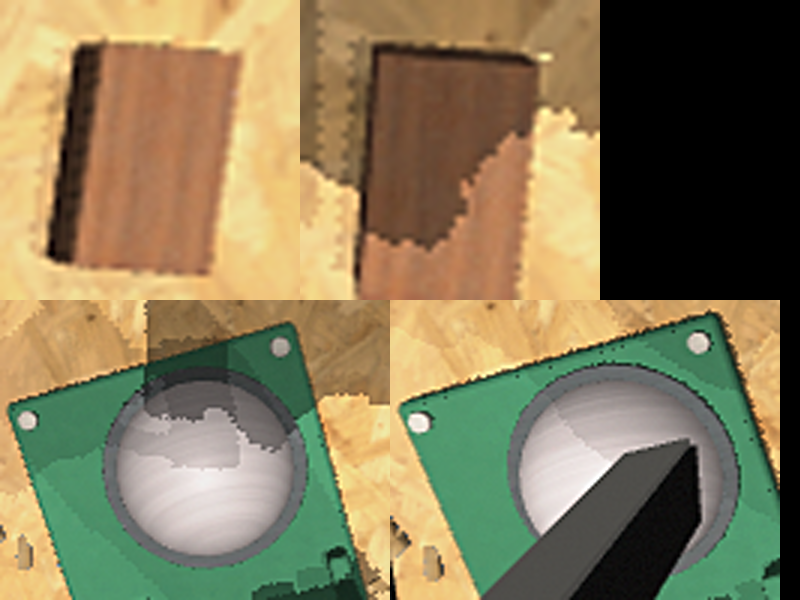

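```bash
cat > m.py <<'E'
from h import *
import pickle
A=pickle.load(open("pics/wA.pkl","rb"));B=pickle.load(open("pics/wB.pkl","rb"))
c=lambda x0,y0,k,u,v:(x0+(u+.5)/k-.5,y0+(v+.5)/k-.5)
a=[c(345,97,6,*q) for q in((104,46),(241,52),(211,274),(78,266))]
b=[c(262,142,6,74,60),c(262,142,6,237,68),(298,192.4),(271.7,191.2)]
P=[]
for x,y in zip(a,b):
    q,e=tri((A,x),(B,y));P.append(q);print("blk",q.round(1),np.round(e,1))
for nm,cm,px in(("A",A,a),("B",B,b)):
    Q=np.array([onz(cm,x,28) for x in px]);C=Q.mean(0)
    l=Q[0]+Q[1]-Q[2]-Q[3];w=Q[1]+Q[2]-Q[0]-Q[3]
    print(nm,C.round(1),"long",np.linalg.norm(l)/2,np.degrees(np.arctan2(l[1],l[0])),"wid",np.linalg.norm(w)/2,np.degrees(np.arctan2(w[1],w[0])))
s=[]
for n,u,v in(("scrL",(28,120),(30,123)),("scrR",(281,47),(308,43)),("ring",(205.5,166.5),(234,178))):
    q,e=tri((A,c(182,120,3,*u)),(B,c(78,170,3,*v)));print(n,q.round(1),np.round(e,1));s.append(onz(A,c(182,120,3,*u),14));print(onz(A,c(182,120,3,*u),14).round(1),onz(B,c(78,170,3,*v),14).round(1))
d=s[1]-s[0];print("press yaw",np.degrees(np.arctan2(d[1],d[0]))-90,np.linalg.norm(d))
E
python3 m.py
```

```text
blk [615.2 -76.9  33. ] [0. 0.]
blk [652.5 -63.1  29.7] [0.4 0.4]
blk [ 674.8 -120.1   25.8] [0.3 0.3]
blk [ 636.7 -133.2   30.4] [0.5 0.5]
A [645.3 -98.1  28. ] long 61.35638609327378 110.34313777820304 wid 38.555735744825185 20.17308130290538
B [644.8 -98.4  28. ] long 59.90095351248283 110.48530213891217 wid 39.984011415146135 20.313013087822863
scrL [ 383.3 -278.7   15.2] [0.2 0.2]
[ 383.  -278.9   14. ] [ 383.  -279.5   14. ]
scrR [ 504.2 -180.3   17.4] [0.2 0.2]
[ 504.6 -180.6   14. ] [ 503.6 -181.2   14. ]
ring [ 492.  -263.3   18.9] [1.2 1.2]
[ 491.3 -263.5   14. ] [ 492.1 -266.5   14. ]
press yaw -51.05853956350742 156.39073913849134
```

The block top measures about 30 mm high (28 expected) and 61 x 39 mm, centred at (645,-98) with yaw 20.3°. The press yaw is -51°. Next is a sharper fit of the dome's collar in all the views.

```bash
cat > dome.py <<'E'
from m import *
from cell import manip
from scipy.optimize import least_squares
def edges(im,c0,rmin,rmax):
    hsv=cv2.cvtColor(cv2.GaussianBlur(im,(3,3),0),cv2.COLOR_BGR2LAB).astype(float)[:,:,1]-128  # green negative
    out=[]
    for t in np.linspace(0,2*np.pi,180,endpoint=False):
        r=np.arange(rmin,rmax,.25);x=c0[0]+r*np.cos(t);y=c0[1]+r*np.sin(t)
        v=cv2.remap(hsv.astype(np.float32),x[None].astype(np.float32),y[None].astype(np.float32),1)[0]
        k=np.where(v<-9)[0]
        if len(k) and k[0]>0: out.append((x[k[0]],y[k[0]]))
    return np.array(out)
T=manip.camera_params("top");S=manip.camera_params("scene")
V=[("A",A,cv2.imread("pics/wA.png")),("B",B,cv2.imread("pics/wB.png")),("T",T,cv2.imread("pics/top0.png")),("S",S,cv2.imread("pics/scene0.png"))]
for h in(14,18):
  for n,p,im in V:
    c0=proj(p,[491.5,-264,h])[0];r0=np.linalg.norm(proj(p,[491.5+60,-264,h])[0]-c0)
    e=edges(im,c0,.6*r0,1.4*r0)
    W=np.array([onz(p,q,h) for q in e])[:,:2]
    f=least_squares(lambda q:np.hypot(*(W-q[:2]).T)-q[2],[491,-264,60],loss='soft_l1',f_scale=1.)
    print(h,n,len(e),f.x.round(1),np.median(abs(f.fun)).round(2))
E
python3 dome.py|tail -8
python3 - <<'E'
from h import *
from cell import manip
st=manip.read_state();print(st['eef_pos'],st['eef_rot'],go(st,(645,-98.2,80),110.3))
E
```

```text
14 A 180 [ 491.3 -265.1   61.2] 0.19
14 B 154 [ 491.3 -265.6   61.4] 0.23
14 T 180 [ 492.9 -267.5   59.8] 0.25
14 S 143 [ 488.7 -264.3   62.2] 0.51
18 A 180 [ 491.1 -264.4   60.8] 0.2
18 B 154 [ 492.  -263.7   60.9] 0.22
18 T 180 [ 492.4 -266.8   59.7] 0.26
18 S 142 [ 486.7 -266.9   62. ] 0.51
[ 599.03063098 -101.73461892  330.39218294] [3.14031707e+00 1.05657681e-03 1.97387626e+00] (array([-1.45,  4.34, 25.05]), 0.56)
```

```bash
python3 -m creep '[[1,[-1.45,4.35,3],0.6],[1,[-1.45,4.35,10],0.6],[1,[-1.45,4.35,16],0.6],[1,[-1.45,4.35,22],0.6],[1,[-1.45,4.35,25],0.6],[1,[-1.45,4.35,25],0.6],[1,[-1.45,4.35,25],0.6],[1,[-1.45,4.35,25],0.6]]' 15
python3 - <<'E'
from h import *
from cell import manip
st=manip.read_state();print(st['eef_pos'],st['eef_rot'],go(st,(645,-98.2,25),110.3))
E
```

```text
clock: 3.1
eef_pos: [645.7, -97.6, 81.1]
eef_rot: [3.14, 0.001, 1.923]
wrist_force: [0.3, -0.3, 0.4]
finger_gap: 93.9
finger_force: 0.0
[645.65882107 -97.59371879  81.07962205] [3.13994108e+00 1.05122416e-03 1.92254935e+00] (array([-0.03, -0.09,  5.61]), -0.03)
```

```bash
python3 -m creep '[[1,[0,-0.05,2.5],0],[1,[0,-0.05,5],0],[1,[0,-0.05,5.55],0],[1,[0,-0.05,5.55],0],[1,[0,-0.05,5.55],0],[-1,[0,-0.05,5.55],0],[-1,[0,-0.05,5.55],0],[-1,[0,-0.05,5.55],0],[-1,[0,-0.05,5.55],0],[-1,[0,-0.05,5.55],0],[-1,[0,-0.05,5.55],0],[-1,[0,-0.05,5.55],0]]' 15
python3 - <<'E'
from h import *
from cell import manip
st=manip.read_state();print(st['eef_pos'],st['eef_rot'])
E
```

```text
clock: 4.3
eef_pos: [644.6, -96.9, 23.7]
eef_rot: [-3.141, -0.0, 1.924]
wrist_force: [-0.4, -0.0, -0.3]
finger_gap: 41.5
finger_force: 0.1
[644.63710966 -96.89116179  23.69070354] [-3.14142735e+00 -6.95933994e-05  1.92378968e+00]
```

```bash
python3 -m creep '[[-1,[0,0,0],0],[-1,[0,0,0],0],[-1,[0,0,0],0],[-1,[0,0,0],0],[-1,[0,0,-3],0],[-1,[0,0,-8],0],[-1,[0,0,-12],0],[-1,[0,0,-12],0],[-1,[0,0,-12],0]]' 15
python3 - <<'E'
from h import *
from cell import manip
st=manip.read_state();print(st['eef_pos'],st['eef_rot'],go(st,(491.4,-265.3,144),129))
E
```

```text
clock: 5.2
eef_pos: [644.8, -96.9, 144.2]
eef_rot: [3.14, 0.001, 1.924]
wrist_force: [-0.1, 1.3, -1.1]
finger_gap: 40.1
finger_force: 15.0
[644.81410003 -96.90546091 144.23691095] [3.14048942e+00 6.82533537e-04 1.92380013e+00] (array([-1.050e+01, -2.022e+01,  1.000e-02]), -3.75)
```

```bash
python3 snap.py wC
python3 - <<'E'
import cv2
a=cv2.imread("pics/wC.png")[165:300,185:335];cv2.imwrite("pics/crop3.png",cv2.resize(a,None,fx=4,fy=4,interpolation=2))
E
```

```text
(no output)
```

View pics/crop3.png

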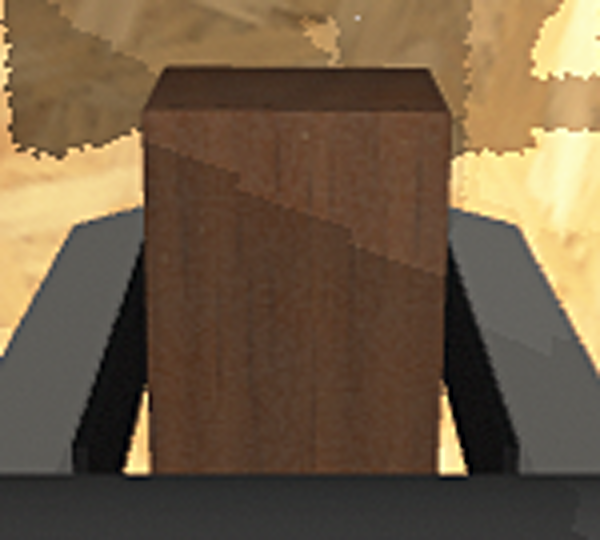

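The held block's +x end top edge is at crop row 109 and its sides are at columns 147 to 448. It is therefore centred across the fingers and about 0.8 mm towards tool -x. Next I'll carry it over the dome.

```bash
python3 -m creep '[[-1,[-3.5,-6.5,0],-1.2],[-1,[-7,-13,0],-2.5],[-1,[-10.4,-20.2,0],-3.75],[-1,[-10.4,-20.2,0],-3.75],[-1,[-10.4,-20.2,0],-3.75],[-1,[-10.4,-20.2,0],-3.75],[-1,[-10.4,-20.2,0],-3.75],[-1,[-10.4,-20.2,0],-3.75]]'
python3 - <<'E'
from h import *
from cell import manip
st=manip.read_state();print(st['eef_pos'],st['eef_rot'],go(st,(490.9,-264.7,84),129),st['wrist_force'])
E
```

```text
clock: 6.05
eef_pos: [491.5, -263.5, 142.9]
eef_rot: [-3.141, -0.001, 2.252]
wrist_force: [0.2, 0.3, -0.5]
finger_gap: 39.7
finger_force: 15.0
[ 491.4939195  -263.45385759  142.94269863] [-3.14133164e+00 -1.23403616e-03  2.25191164e+00] (array([-0.07, -0.12,  5.89]), 0.01) [ 0.24651228  0.33612269 -0.51882799]
```

```bash
python3 -m creep '[[-1,[-0.07,-0.12,2.5],0],[-1,[-0.07,-0.12,5],0],[-1,[-0.07,-0.12,5.6],0],[-1,[-0.07,-0.12,5.6],0],[-1,[-0.07,-0.12,5.6],0],[-1,[-0.07,-0.12,5.6],0],[-1,[-0.07,-0.12,5.6],0]]'
python3 - <<'E'
from h import *
from cell import manip
for i in range(2):
  st=manip.read_state();print(st['eef_pos'],go(st,(490.9,-264.7,84),129),st['wrist_force'],st['moment'])
  manip.camera("wrist")
E
python3 snap.py wD
```

```text
clock: 6.75
eef_pos: [491.0, -265.7, 88.6]
eef_rot: [3.141, 0.001, 2.251]
wrist_force: [-0.1, 0.6, -0.5]
finger_gap: 39.9
finger_force: 15.0
[ 490.9556449  -265.74481158   88.62413842] (array([0.09, 0.06, 0.46]), -0.0) [-0.11834219  0.6173024  -0.45103882] [-0.00743732 -0.18322627  0.02077147]
[ 490.87151342 -265.75742654   88.46102579] (array([0.08, 0.07, 0.45]), -0.01) [ 0.26866586  0.43704289 -0.48331176] [-0.01176727 -0.06759856  0.01653793]
```

```bash
python3 -m creep '[[-1,[0.08,0.06,0],0],[-1,[0.08,0.06,0.2],0],[-1,[0.08,0.06,0.3],0],[-1,[0.08,0.06,0.4],0],[-1,[0.08,0.06,0.4],0],[-1,[0.08,0.06,0.4],0]]'; python3 -m creep '[[-1,[0,0,0.05],0],[-1,[0,0,0.05],0]]';  python3 -m creep '[[-1,[0,0,0.05],0],[-1,[0,0,0.05],0]]'; python3 -c "
from cell import manip
s=manip.read_state();print(s['eef_pos'],s['wrist_force'],s['moment'])"
```

```text
clock: 7.5
eef_pos: [490.5, -264.6, 83.7]
eef_rot: [-3.142, -0.0, 2.251]
wrist_force: [-0.1, -0.0, -0.0]
finger_gap: 39.8
finger_force: 15.0
clock: 7.7
eef_pos: [490.6, -264.7, 83.5]
eef_rot: [3.142, 0.0, 2.251]
wrist_force: [-1.0, 1.1, 3.6]
finger_gap: 39.6
finger_force: 15.0
clock: 7.9
eef_pos: [490.7, -264.7, 83.5]
eef_rot: [3.141, 0.0, 2.251]
wrist_force: [-3.6, 1.9, 9.8]
finger_gap: 39.6
finger_force: 15.0
[ 490.65198722 -264.68461592   83.47632968] [-3.60533051  1.88781857  9.79908601] [ 0.39955926  0.61568551 -0.02001081]
```

```bash
python3 -m creep '[[-1,[0,0,-0.08],0],[-1,[0,0,-0.08],0],[-1,[0,0,-0.08],0]]'; python3 -m creep '[[-0.1,[0,0,0],0],[0.0,[0,0,0],0],[0.1,[0,0,0],0],[0.3,[0,0,0],0],[0.4,[0,0,0],0],[0.4,[0,0,0],0]]'; python3 snap.py wE
python3 - <<'E'
import cv2,numpy as np
o=[cv2.resize(cv2.imread(f"pics/{n}.png")[165:300,185:335],(400,360),interpolation=2) for n in("wD","wE")]
cv2.imwrite("pics/crop4.png",np.hstack(o))
E
```

```text
clock: 8.2
eef_pos: [490.6, -264.6, 83.6]
eef_rot: [3.142, 0.0, 2.251]
wrist_force: [-1.0, 1.1, 1.9]
finger_gap: 39.9
finger_force: 15.0
clock: 8.8
eef_pos: [490.5, -264.6, 83.5]
eef_rot: [-3.142, -0.0, 2.251]
wrist_force: [-0.8, 0.1, -0.7]
finger_gap: 65.5
finger_force: 0.0
```

View pics/crop4.png

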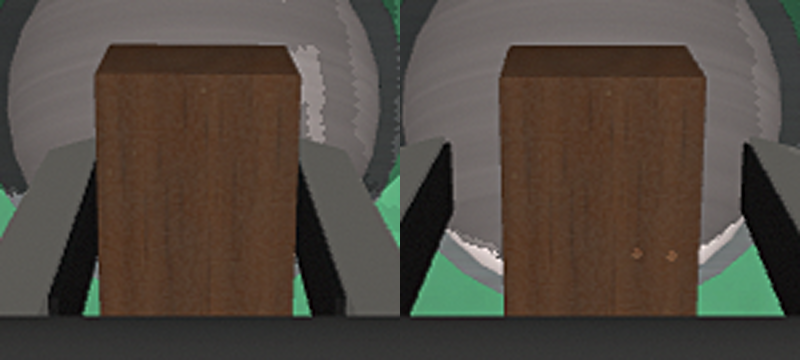

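wE shows the block resting on the dome free of the fingers, with the near end perhaps slightly raised (the top edge moved from row 73 to 77). I'll back off and measure it against the collar.

```bash
python3 -m creep '[[0.4,[0,0,-1],0],[0.5,[0,0,-4],0],[0.8,[-1,0,-8],0],[1,[-3.5,0,-10],0],[1,[-3.5,0,-10],0],[1,[-3.5,0,-10],0],[1,[-3.5,0,-10],0]]'; python3 snap.py wF
python3 - <<'E'
import cv2,pickle
from h import *
p=pickle.load(open("pics/wF.pkl","rb"));q=proj(p,[491.4,-265.3,75])[0];print(q)
x,y=int(q[0])-75,max(0,int(q[1])-65);print(x,y)
cv2.imwrite("pics/crop5.png",cv2.resize(cv2.imread("pics/wF.png")[y:y+120,x:x+150],None,fx=5,fy=5,interpolation=2))
E
```

```text
clock: 9.55
eef_pos: [511.8, -291.1, 182.4]
eef_rot: [-3.141, -0.002, 2.251]
wrist_force: [-0.7, -0.2, 0.5]
finger_gap: 94.1
finger_force: 0.0
[257.33286828 157.39044361]
182 92
```

View pics/crop5.png

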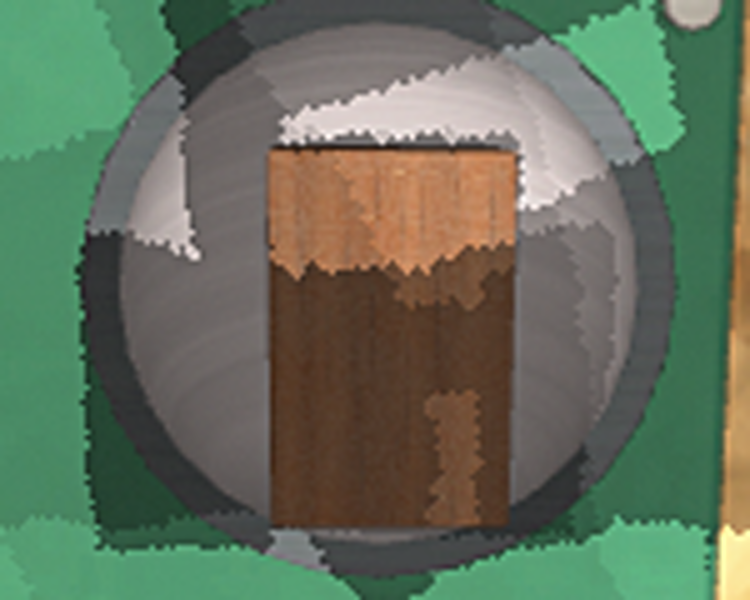

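wF shows the block's top face with corners at crop (268,152), (518,150), (509,526) and (270,526), and the collar ring around it. I'll compute the tilt and centring.

```bash
cat >> dome.py <<'E'
F=pickle.load(open("pics/wF.pkl","rb"));print("==")
im=cv2.imread("pics/wF.png")
px=np.array([c(182,92,5,*q) for q in((268,152),(518,150),(509,526),(270,526))])
px=cv2.cornerSubPix(cv2.cvtColor(im,cv2.COLOR_BGR2GRAY),px.astype(np.float32).reshape(-1,1,2),(2,2),(-1,-1),(3,30,.01))[:,0] if 0 else px
Q=np.array([onz(F,x,88) for x in px]);print(Q.round(1),Q.mean(0).round(1))
K,d,o,Aw=cam(F)
ok,rv,tv=cv2.solvePnP(np.array([[-20,31,0],[20,31,0],[20,-31,0],[-20,-31,0]],float),px,K,d)
Rw=Aw@cv2.Rodrigues(rv)[0];print("pnp centre",(Aw@tv[:,0]+o).round(1),"normal",Rw[:,2].round(3))
for h in(14,16,18):
    c0=proj(F,[491.4,-265.3,h])[0];r0=np.linalg.norm(proj(F,[551,-265.3,h])[0]-c0)
    e=edges(im,c0,.75*r0,1.3*r0);W=np.array([onz(F,q,h) for q in e])[:,:2]
    f=least_squares(lambda q:np.hypot(*(W-q[:2]).T)-q[2],[491,-264,60],loss='soft_l1',f_scale=1.)
    print(h,len(e),f.x.round(1),np.median(abs(f.fun)).round(2))
E
python3 dome.py|sed -n '/==/,$p'
```

```text
==
[[ 459.1 -253.1   88. ]
 [ 489.7 -228.    88. ]
 [ 528.1 -276.    88. ]
 [ 497.  -301.2   88. ]] [ 493.5 -264.6   88. ]
pnp centre [ 493.7 -264.8   85.9] normal [0.021 0.009 1.   ]
14 180 [ 491.2 -265.7   61.6] 0.17
16 180 [ 491.  -265.5   61.2] 0.17
18 180 [ 490.9 -265.3   60.9] 0.18
```

The block stands level (normal within 1.3°) and its centre is within about 2 mm of the dome's. On to the catch.

```bash
cat >> h.py <<'E'
YW=-51.05
def pw(x,y,z):
    a=np.radians(YW);return np.array([491.3+x*np.cos(a)-y*np.sin(a),-265.4+x*np.sin(a)+y*np.cos(a),z])
E
python3 - <<'E'
from h import *
from cell import manip
st=manip.read_state();print(pw(100,-137,300),go(st,pw(100,-137,300),39))
E
```

```text
[ 447.62000177 -429.29343414  300.        ] (array([ -6.68, -13.7 , -11.76]), 18.0)
```

```bash
python3 -m creep '[[1,[0,0,-4],0],[0.5,[0,0,-8],0],[-1,[0,-1,-11.8],0],[-1,[-2,-5,-11.8],2],[-1,[-4,-9,-11.8],4],[-1,[-6.7,-13.7,-11.8],8],[-1,[-6.7,-13.7,-11.8],11],[-1,[-6.7,-13.7,-11.8],15],[-1,[-6.7,-13.7,-11.8],18],[-1,[-6.7,-13.7,-11.8],18],[-1,[-6.7,-13.7,-11.8],18],[-1,[-6.7,-13.7,-11.8],18]]'
python3 -m creep '[[-1,[0,0,0],18],[-1,[0,0,0],0],[-1,[0,0,0],0]]'
python3 snap.py wG
python3 - <<'E'
from h import *
from cell import manip
st=manip.read_state();print(st['eef_pos'],st['eef_rot'],go(st,pw(100,-137,232),39))
E
```

```text
clock: 10.8
eef_pos: [448.0, -429.5, 300.6]
eef_rot: [-3.14, -0.0, 0.895]
wrist_force: [-0.1, -0.1, -0.7]
finger_gap: 9.5
finger_force: 0.0
clock: 11.1
eef_pos: [448.1, -429.6, 300.8]
eef_rot: [-3.14, -0.0, 0.905]
wrist_force: [-0.4, 0.3, 0.4]
finger_gap: 0.6
finger_force: 0.0
[ 448.09589244 -429.67821681  300.89577429] [-3.14038680e+00 -2.03335305e-04  9.00396240e-01] (array([-0.  , -0.05,  6.89]), 2.52)
```

```bash
python3 - <<'E'
from h import *
import pickle
p=pickle.load(open("pics/wG.pkl","rb"));im=cv2.imread("pics/wG.png").astype(int)
m=((im[:,:,2]>120)&(im[:,:,1]<70)&(im[:,:,0]<70)).astype(np.uint8)
n,l,s,c=cv2.connectedComponentsWithStats(m);k=np.argsort(-s[1:,4])[:3]+1;print(s[k],c[k].round(1))
r=np.radians(30)
for th in(0,.1):
  a=r-th
  print([proj(p,pw(x,-85-d*np.cos(a)-0*np.sin(a),170+d*np.sin(a)))[0].round(1) for d,x in((78,90),(78,114),(60,102))])
E
python3 -m creep '[[-1,[0,-0.05,1],2.5],[-1,[0,-0.05,3],2.5],[-1,[0,-0.05,5],2.5],[-1,[0,-0.05,6.5],2.5],[-1,[0,-0.05,6.9],2.5],[-1,[0,-0.05,6.9],2.5],[-1,[0,-0.05,6.9],2.5]]'
```

```text
[[ 243   86   47  133 2878]
 [ 242  216    1    1    1]] [[267.5 160.9]
 [242.  216. ]]
[array([241.4, 215.8]), array([269.2, 221.9]), array([259.5, 198.7])]
[array([241. , 217.2]), array([268., 223.]), array([258.8, 200. ])]
clock: 11.85
eef_pos: [448.0, -429.9, 233.4]
eef_rot: [3.141, -0.0, 0.682]
wrist_force: [-0.4, -0.1, -0.3]
finger_gap: 0.3
finger_force: 0.0
```

```bash
python3 -m creep '[[-1,[0,0,0.7],0],[-1,[0,0,1.4],0],[-1,[0,0,2.1],0],[-1,[0,0,2.8],0],[-1,[0,0,3.5],0],[-1,[0,0,4.2],0],[-1,[0,0,4.9],0],[-1,[0,0,5.6],0],[-1,[0,0,6.3],0],[-1,[0,0,6.9],0],[-1,[0,0,7.3],0],[-1,[0,0,7.3],0]]'; python3 -m creep '[[-1,[0,0,0.2],0],[-1,[0,0,0.4],0],[-1,[0,0,0.4],0]]'; python3 -m creep '[[-1,[0,0,0.2],0],[-1,[0,0,0.2],0]]'
```

```text
clock: 13.05
eef_pos: [447.6, -429.6, 158.8]
eef_rot: [-3.141, 0.0, 0.683]
wrist_force: [0.1, -0.4, 0.5]
finger_gap: 0.8
finger_force: 0.1
clock: 13.35
eef_pos: [447.8, -429.9, 155.7]
eef_rot: [3.141, 0.0, 0.683]
wrist_force: [0.0, 0.0, 2.8]
finger_gap: 0.7
finger_force: 1.3
clock: 13.55
eef_pos: [447.9, -430.2, 154.5]
eef_rot: [3.14, 0.0, 0.683]
wrist_force: [-2.3, -1.1, 8.1]
finger_gap: 0.6
finger_force: 3.8
```

```bash
python3 -m creep '[[-1,[0,0,0.1],0],[-1,[0,0,0.1],0]]'; python3 -m creep '[[-1,[0,0,-4],0],[-1,[0,0,-9],0],[-1,[0,0,-14.5],0],[-1,[0,0,-19.5],0],[-1,[0,0,-19.5],0],[-1,[0,0,-19.5],0],[-1,[0,0,-19.5],0]]';  python3 snap.py wH
python3 - <<'E'
from h import *
from cell import manip
import pickle
st=manip.read_state();print(st['eef_pos'],st['eef_rot'],go(st,pw(152,0,370),39),go(st,pw(105,-20,370),39))
p=pickle.load(open("pics/wH.pkl","rb"));im=cv2.imread("pics/wH.png").astype(int)
m=((im[:,:,2]>120)&(im[:,:,1]<70)&(im[:,:,0]<70)).astype(np.uint8)
n,l,s,c=cv2.connectedComponentsWithStats(m);k=np.argsort(-s[1:,4])[:2]+1;print(s[k],c[k].round(1))
for th in(0.05,1.1,1.25):
  a=np.radians(30)-th
  print(th,[proj(p,pw(x,-85-d*np.cos(a),170+d*np.sin(a)))[0].round(1) for d,x in((78,90),(78,114),(60,102))])
E
```

```text
clock: 13.75
eef_pos: [448.0, -430.3, 154.1]
eef_rot: [3.139, 0.0, 0.683]
wrist_force: [-2.7, -0.1, 11.9]
finger_gap: 0.6
finger_force: 5.3
clock: 14.45
eef_pos: [447.6, -429.6, 345.5]
eef_rot: [-3.139, 0.0, 0.683]
wrist_force: [-0.5, -0.7, -1.1]
finger_gap: 0.1
finger_force: 0.0
[ 447.61351118 -429.53955246  345.28073346] [-3.13813674e+00  2.09773733e-04  6.82858382e-01] (array([13.7 ,  5.21, -2.49]), 0.02) (array([11.71,  0.51, -2.48]), 0.02)
[[ 250  115   23   64 1117]
 [  12  146    4    5    8]] [[260.7 148.8]
 [ 13.6 148.6]]
0.05 [array([248.1, 205. ]), array([272.2, 205. ]), array([260.2, 187.4])]
1.1 [array([250.2, 184.4]), array([269.7, 184.4]), array([260. , 173.7])]
1.25 [array([250.4, 177.3]), array([269.5, 177.3]), array([260. , 168.2])]
```

Red now spans rows 115 to 179, matching the predicted 1.25 rad, so the catch is fully flipped. Now the lever handle.

```bash
python3 -m creep '[[0,[0,0,-2.5],0],[0.3,[4,1.5,-2.5],0],[0.3,[9,3,-2.5],0],[0.3,[13.7,5.2,-2.5],0],[0.3,[13.7,5.2,-2.5],0],[0.3,[13.7,5.2,-2.5],0],[0.3,[13.7,5.2,-2.5],0],[0.3,[13.7,5.2,-2.5],0]]'; python3 snap.py wI
python3 - <<'E'
from h import *
from cell import manip
import pickle
st=manip.read_state();print(st['eef_pos'],st['eef_rot'],st['finger_gap'],go(st,pw(152,0,294),38.95))
p=pickle.load(open("pics/wI.pkl","rb"));print([proj(p,pw(152,y,294))[0].round(1) for y in(-40,0,40)])
im=cv2.imread("pics/wI.png");cv2.imwrite("pics/wIb.png",cv2.resize(im,(800,600),interpolation=2))
g=cv2.cvtColor(im,cv2.COLOR_BGR2GRAY)
u,v=proj(p,pw(152,25,294))[0]
print(u,v,g[int(v),int(u)-40:int(u)+40])
E
```

```text
clock: 15.3
eef_pos: [585.7, -384.4, 373.2]
eef_rot: [3.141, -0.0, 0.681]
wrist_force: [0.4, -0.2, -0.2]
finger_gap: 59.4
finger_force: 0.0
[ 585.76363918 -384.36445445  373.37204998] [ 3.14068628e+00 -1.92945127e-04  6.81368974e-01] 60.72417481064406 (array([0.13, 0.  , 7.94]), 0.02)
[array([258. , 250.4]), array([258. , 203.5]), array([258.1, 152.9])]
258.07082444149677 172.3210606667784 [ 53  61  64  68  67  68  68  67  63  59  52  48  61  82  87  88  85 102
 139 144 142 141 139 136 138 140 147 150  22  15  20  29  26  24  27  27
  27  30  26  31  31  31  28  30  28  30  28  27  25  24  16  74 196  36
  35   1   7  11  17  13  13  11  10  30  23  20  26  54  50  53 126 245
 242 239 242 242 241 239 239 242]
```

View pics/wIb.png

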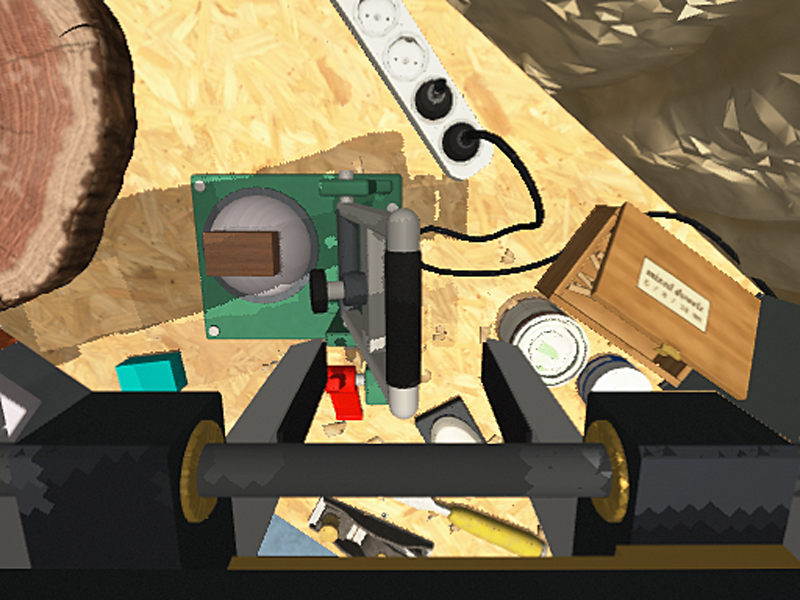

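The block is still on the dome at (243,254), and the black handle at (403,318), rows 250 to 388, lies centred between the fingers at the predicted place. I'll descend and pinch.

```bash
python3 -m creep '[[0.3,[0.1,0,3],0],[0.3,[0.1,0,6],0],[0.3,[0.1,0,8],0],[0.3,[0.1,0,8.1],0],[0.3,[0.1,0,8.1],0],[-1,[0.1,0,8.1],0],[-1,[0.1,0,8.1],0],[-1,[0.1,0,8.1],0],[-1,[0.1,0,8.1],0],[-1,[0.1,0,8.1],0],[-1,[0.1,0,8.1],0],[-1,[0.1,0,8.1],0]]' 35
python3 - <<'E'
from h import *
from cell import manip
st=manip.read_state()
a=np.radians(YW);d=st['eef_pos']-pw(0,0,0);print("press frame",d[0]*np.cos(a)+d[1]*np.sin(a),-d[0]*np.sin(a)+d[1]*np.cos(a),d[2],np.degrees(st['eef_rot']),st['finger_gap'],st['finger_force'],st['wrist_force'])
for th in np.r_[np.arange(.1,1.81,.1),1.83]:
    f=np.radians(-15)+th;print(round(th,2),"ty %.2f tz %.2f"%((105-180*np.sin(f)-151.6)/10,(293.9-120-180*np.cos(f))/10))
E
```

```text
clock: 16.55
eef_pos: [587.6, -382.9, 291.5]
eef_rot: [-3.141, 0.0, 0.683]
wrist_force: [-1.7, 2.1, 0.9]
finger_gap: 18.1
finger_force: 35.0
press frame 151.91018786702944 1.0571032754552334 291.53482570780295 [-1.79971769e+02  2.57695837e-03  3.91298929e+01] 18.146862060046253 34.999834299087524 [-1.73418894  2.12427148  0.88890765]
0.1 ty -1.76 tz -0.37
0.2 ty -3.55 tz -0.58
0.3 ty -5.35 tz -0.60
0.4 ty -7.14 tz -0.44
0.5 ty -8.91 tz -0.10
0.6 ty -10.63 tz 0.41
0.7 ty -12.30 tz 1.09
0.8 ty -13.89 tz 1.93
0.9 ty -15.38 tz 2.93
1.0 ty -16.77 tz 4.08
1.1 ty -18.04 tz 5.35
1.2 ty -19.18 tz 6.75
1.3 ty -20.17 tz 8.25
1.4 ty -21.00 tz 9.84
1.5 ty -21.67 tz 11.51
1.6 ty -22.18 tz 13.24
1.7 ty -22.50 tz 15.01
1.8 ty -22.65 tz 16.80
1.83 ty -22.66 tz 17.34
```

```bash
python3 -m creep '[[-1,[0,-0.9,-0.2],0],[-1,[0,-1.75,-0.35],0],[-1,[0,-2.65,-0.5],0],[-1,[0,-3.55,-0.6],0],[-1,[0,-3.55,-0.6],0]]' 35; python3 -m creep '[[-1,[0,-0.9,0],0],[-1,[0,-1.8,0],0],[-1,[0,-2.7,0.05],0],[-1,[0,-3.6,0.15],0],[-1,[0,-4.5,0.3],0],[-1,[0,-5.35,0.5],0],[-1,[0,-6.2,0.7],0],[-1,[0,-7.1,1],0],[-1,[0,-7.1,1],0]]'
python3 - <<'E'
from h import *
from cell import manip
st=manip.read_state()
a=np.radians(YW);d=st['eef_pos']-pw(0,0,0);x,z=d[0]*np.cos(a)+d[1]*np.sin(a),d[2];print("press frame",x,z,"r",np.hypot(x-105,z-120),st['finger_gap'])
E
```

```text
clock: 17.05
eef_pos: [565.4, -355.5, 299.1]
eef_rot: [3.138, -0.001, 0.683]
wrist_force: [2.7, -3.3, 6.3]
finger_gap: 18.0
finger_force: 35.0
clock: 17.95
eef_pos: [520.4, -299.9, 287.7]
eef_rot: [3.141, -0.0, 0.683]
wrist_force: [3.5, -0.5, 2.1]
finger_gap: 17.7
finger_force: 35.0
press frame 45.162288887138146 287.65418166211236 r 178.01257343238115 17.74738566162266
```

```bash
python3 -m creep '[[-1,[0,-0.85,0.3],0],[-1,[0,-1.67,0.68],0],[-1,[0,-2.5,1.08],0],[-1,[0,-3.26,1.52],0],[-1,[0,-4.03,2],0],[-1,[0,-4.75,2.52],0],[-1,[0,-5.47,3.08],0],[-1,[0,-6.14,3.67],0],[-1,[0,-6.8,4.28],0],[-1,[0,-7.41,4.94],0],[-1,[0,-8,5.63],0],[-1,[0,-8.55,6.34],0]]'; python3 -m creep '[[-1,[0,-0.5,0.73],0],[-1,[0,-1,1.5],0],[-1,[0,-1.43,2.28],0],[-1,[0,-1.82,3.09],0],[-1,[0,-1.82,3.09],0]]'
python3 - <<'E'
from h import *
from cell import manip
st=manip.read_state()
a=np.radians(YW);d=st['eef_pos']-pw(0,0,0);x,z=d[0]*np.cos(a)+d[1]*np.sin(a),d[2];print("press frame",x,z,"r",np.hypot(x-105,z-120),"th",np.arctan2(105-x,z-120)+np.radians(15))
E
```

```text
clock: 19.15
eef_pos: [466.8, -234.1, 224.0]
eef_rot: [3.14, -0.0, 0.683]
wrist_force: [5.9, -1.8, 4.7]
finger_gap: 18.3
finger_force: 35.0
clock: 19.65
eef_pos: [455.0, -219.8, 192.4]
eef_rot: [-3.142, -0.0, 0.683]
wrist_force: [6.4, -2.8, 2.7]
finger_gap: 18.4
finger_force: 35.0
press frame -58.29843367853831 192.4358546258522 r 178.64302806782462 th 1.4150938027014828
```

```bash
python3 -m creep '[[-1,[0,-0.35,0.82],0],[-1,[0,-0.67,1.67],0],[-1,[0,-0.94,2.5],0],[-1,[0,-1.18,3.4],0],[-1,[0,-1.35,4.28],0],[-1,[0,-1.5,5.17],0],[-1,[0,-1.5,5.17],0]]' 45; python3 -m creep '[[-1,[0,-0.05,0.45],0],[-1,[0,-0.1,0.9],0],[-1,[0,-0.13,1.3],0],[-1,[0,-0.15,1.7],0],[-1,[0,-0.15,2.0],0],[-1,[0,-0.15,2.0],0]]';  python3 - <<'E'
from h import *
from cell import manip
st=manip.read_state()
a=np.radians(YW);d=st['eef_pos']-pw(0,0,0);x,z=d[0]*np.cos(a)+d[1]*np.sin(a),d[2];print("press frame",x,z,"r",np.hypot(x-105,z-120),"th",np.arctan2(105-x,z-120)+np.radians(15))
E
```

```text
clock: 20.35
eef_pos: [445.6, -208.1, 140.9]
eef_rot: [-3.141, -0.0, 0.683]
wrist_force: [2.8, 0.4, 6.9]
finger_gap: 17.8
finger_force: 45.0
clock: 20.95
eef_pos: [444.4, -206.7, 121.5]
eef_rot: [-3.14, -0.0, 0.683]
wrist_force: [-1.1, 4.7, 11.4]
finger_gap: 17.8
finger_force: 45.0
press frame -75.1361439200812 121.51140615778766 r 180.1424844254403 th 1.8242055566850794
```

```bash
python3 -m creep '[[-1,[0,0,0.2],0],[-1,[0,0,0.3],0],[-1,[0,0,0.3],0]]'; python3 -m creep '[[-1,[0,0,0.1],0],[-1,[0,0,0.2],0],[-1,[0,0,0.2],0]]'
```

```text
clock: 21.25
eef_pos: [444.4, -206.6, 118.8]
eef_rot: [-3.14, -0.0, 0.683]
wrist_force: [-1.0, 6.3, 13.2]
finger_gap: 17.7
finger_force: 45.0
clock: 21.55
eef_pos: [444.3, -206.5, 116.8]
eef_rot: [-3.14, -0.0, 0.683]
wrist_force: [-1.6, 5.3, 12.3]
finger_gap: 17.9
finger_force: 45.0
```

```bash
python3 -m creep '[[-1,[0,0,0.1],0],[-1,[0,0,0.2],0],[-1,[0,0,0.2],0]]' 55; python3 -m creep '[[-1,[0,0,0.1],0],[-1,[0,0,0.15],0],[-1,[0,0,0.15],0]]'
```

```text
clock: 21.85
eef_pos: [444.3, -206.5, 114.9]
eef_rot: [-3.14, -0.0, 0.683]
wrist_force: [-3.0, 6.8, 15.1]
finger_gap: 17.6
finger_force: 55.0
clock: 22.15
eef_pos: [444.3, -206.5, 113.6]
eef_rot: [-3.14, -0.0, 0.683]
wrist_force: [-5.0, 7.1, 16.5]
finger_gap: 17.7
finger_force: 55.0
```

Force is only creeping up while the tool keeps descending, so the bar may be slipping in the pads. I'll measure the bar's height from its apparent width in the wrist picture, using wI as the reference.

```bash
python3 -m creep '[[-1,[0,0,0],0],[-1,[0,0,0],0]]' 60|grep -v rot; python3 snap.py wJ
python3 - <<'E'
from h import *
import pickle
np.set_printoptions(linewidth=220)
for n,X in(("wI",(151.9,294)),("wJ",(-75,120))):
    p=pickle.load(open(f"pics/{n}.pkl","rb"));im=cv2.imread(f"pics/{n}.png");print(n,p['origin'])
    for y in(15,22,30,36,47):
        u,v=proj(p,pw(X[0],y,X[1]))[0];r=im[int(round(v))].astype(int);x0=int(u)-26
        print(y,u.round(1),v.round(1),x0,r[x0:x0+52].sum(1)//3)
E
```

```text
clock: 22.35
eef_pos: [444.3, -206.5, 113.6]
wrist_force: [-3.9, 8.0, 18.0]
finger_gap: 18.0
finger_force: 60.0
wI [ 639.15665509 -341.16857981  533.64402197]
15 257.9 185.0 231 [ 66  66  65  60  71 139 139 140 138 137 136 136 138 144 145  46  15  24  23  25  28  26  28  27  28  28  28  29  30  28  29  28  28  29  28  26  26  16  54 167 192 182 179 199 201 201 177 201 173 168 162 172]
22 257.9 176.1 231 [ 57  56  55  78  88 139 140 141 139 135 134 136 139 141 105  24  14  20  21  25  27  27  26  29  28  25  29  28  29  25  28  27  29  30  26  25  28  12  57 182 211 206 208 212 208 207 210 216 216 178 164 209]
30 257.9 165.9 231 [ 88  86  85  85 110 137 143 141 139 137 136 135 141 141 104  26  16  24  24  27  25  24  28  26  28  29  27  31  30  29  26  29  26  28  27  27  24  13  69 200 218 210 207 203 204 207 209 209 206 201 199 197]
36 258.0 158.1 231 [ 87  85  84  86 122 136 144 139 140 137 135 134 137 139 143 110  51  96 111 116 122 126 130 133 136 141 145 146 146 140 136 134 131 128 121 112 103 133 194 225 222 218 221 225 221 203 184 185 186 179 189 202]
47 258.0 143.6 231 [ 81  
[... 643 characters left out ...]
  53  51  49]
30 258.6 195.8 232 [ 98  96  94  95  93  98 101  73  10  20  18  24  24  23  24  24  28  29  28  27  28  28  30  26  31  30  28  31  29  29  29  28  30  30  28  27  27  27  28  26  26  21  26  22  18  28  55  53  52  51  49  52]
36 258.7 184.2 232 [121 121 124 125 125 126 123 119  87  92  89  91 102 110 114 119 122 125 128 133 133 134 136 135 136 138 139 140 139 138 140 140 139 137 135 131 128 125 123 118 112 102  99  68  38  71  71  70  72  72  70  68]
47 258.7 162.3 232 [143 146 144 126 150 147 127 128 130 130 114 103 119 127 131 137 141 145 150 153 155 156 157 159 164 169 174 169 165 161 159 157 155 153 153 165 164 164 164 164 164 163 163 163 163 165 165 165 166 166 164 165]
```

```bash
cat > bar.py <<'E'
from h import *
import pickle,sys
def width(n,X):
    p=pickle.load(open(f"pics/{n}.pkl","rb"));im=cv2.imread(f"pics/{n}.png").astype(float).mean(2)
    D=[];W=[]
    for y in np.arange(13,33,1.):
        q=pw(X[0],y,X[1]);u,v=proj(p,q)[0];v=int(round(v));r=im[v];u=int(u)
        i=u
        while r[i-1]<45:i-=1
        j=u
        while r[j+1]<45:j+=1
        o=lambda a,b,c:np.clip((b-20)/max(c-20,1),0,1)
        w=(j-i+1)+(o(0,r[i-1],r[i-3])<.999)*(1-o(0,r[i-1],r[i-3]))+(1-o(0,r[j+1],r[j+3]))
        K,d,oo,A=cam(p);dep=(A.T@(q-oo))[2]
        W.append(w);D.append(w*dep/K[0,0])
    return np.median(W),np.median(D),np.std(D)
for a in sys.argv[1:]:
    n,x,z=a.split(",");print(n,width(n,(float(x),float(z))))
E
python3 bar.py wI,151.9,294 wJ,-75,118 wJ,-75,122 wJ,-75,126
python3 -m creep '[[-1,[0,0,0.1],0],[-1,[0,0,0.2],0],[-1,[0,0,0.2],0],[-1,[0,0,0.2],0]]' 60; python3 snap.py wK; python3 bar.py wK,-75,118 wK,-75,122 wK,-75,126
```

```text
wI (np.float64(23.908625266969196), np.float64(18.429380180657887), np.float64(2.2450389699033093))
wJ (np.float64(38.0), np.float64(19.62432996434326), np.float64(4.1663005250699925))
wJ (np.float64(38.0), np.float64(19.1322865490788), np.float64(0.12458348982221545))
wJ (np.float64(38.0), np.float64(18.631162868648147), np.float64(0.29077797106566505))
clock: 22.8
eef_pos: [444.3, -206.5, 111.5]
eef_rot: [-3.14, -0.0, 0.683]
wrist_force: [-3.3, 7.2, 16.2]
finger_gap: 17.5
finger_force: 60.0
wK (np.float64(38.0), np.float64(19.363017259213557), np.float64(4.113687515975147))
wK (np.float64(38.0), np.float64(18.877162704286896), np.float64(0.1758487137184609))
wK (np.float64(38.0), np.float64(18.36953431572283), np.float64(0.35828898723054503))
```

```bash
cat > cmp.py <<'E'
import cv2,numpy as np,sys
a,b=[cv2.imread(f"pics/{n}.png").astype(np.float32).mean(2) for n in sys.argv[1:3]]
# bar + cap patch rows 150-225, cols 238-282; ECC affine from b to a
y0,y1,x0,x1=150,225,244,274
m=np.eye(2,3,dtype=np.float32)
for md,nm in((cv2.MOTION_AFFINE,"affine"),):
    t=a[y0:y1,x0-8:x1+10];s=b[y0:y1,x0-8:x1+10]
    c,m=cv2.findTransformECC(t,s,np.eye(2,3,dtype=np.float32),md,(3,200,1e-7),None,3)
    print(nm,c,m.round(4).tolist())
print("edges of bar by row, left/right shift (b-a) px:")
for v in range(196,222,4):
    o=[]
    for lo,hi in((235,245),(272,284)):
        e=[]
        for im in(a,b):
            g=np.abs(np.diff(im[v-1:v+2,lo:hi].mean(0)));g[g<4]=0;e.append((g*np.arange(len(g))).sum()/g.sum())
        o.append(round(e[1]-e[0],2))
    print(v,o)
E
python3 cmp.py wJ wK
```

```text
affine 0.9980302718379855 [[1.0009000301361084, 0.0008999999845400453, -0.041200000792741776], [-0.0012000000569969416, 1.0038000345230103, 0.07199999690055847]]
edges of bar by row, left/right shift (b-a) px:
196 [np.float64(-0.09), np.float64(-1.46)]
200 [np.float64(-0.01), np.float64(-0.03)]
204 [np.float64(0.01), np.float64(0.01)]
208 [np.float64(0.0), np.float64(0.25)]
212 [np.float64(-0.01), np.float64(0.51)]
216 [np.float64(0.08), np.float64(-0.18)]
220 [np.float64(-0.12), np.float64(0.14)]
```

No slip: the bar moved down with the tool, so the stop has not been reached yet. I'll keep pressing down.

```bash
for i in 1 2; do python3 -m creep '[[-1,[0,0,0.1],0],[-1,[0,0,0.2],0],[-1,[0,0,0.2],0],[-1,[0,0,0.2],0]]' 60 | egrep 'pos|wrist'; python3 snap.py wL$i; done; python3 cmp.py wK wL1|head -1;python3 cmp.py wL1 wL2|head -1; python3 bar.py wL2,-75,118 wL2,-75,122
```

```text
eef_pos: [444.4, -206.5, 110.2]
wrist_force: [-7.0, 10.0, 24.6]
eef_pos: [444.4, -206.5, 108.6]
wrist_force: [-8.9, 11.5, 30.6]
affine 0.999147908699562 [[1.0026999711990356, -0.0005000000237487257, -0.06340000033378601], [-0.00139999995008111, 0.9983000159263611, 0.18289999663829803]]
affine 0.9986570423762074 [[1.0022000074386597, -0.0006000000284984708, -0.024299999698996544], [0.000699999975040555, 1.002500057220459, 0.11349999904632568]]
wL2 (np.float64(38.0), np.float64(19.041737744636904), np.float64(3.5021693617078644))
wL2 (np.float64(38.04656944290414), np.float64(18.56491238349642), np.float64(0.3361753559770063))
```

Run:
```python
from h import *
import pickle
p=pickle.load(open("pics/wL2.pkl","rb"));im=cv2.imread("pics/wL2.png")
for z in(60,88): print(z,[proj(p,pw(x+1,y+1.5,z))[0].round(1).tolist() for x,y in((-31,20),(31,20),(31,-20),(-31,-20))])
h=cv2.cvtColor(im,cv2.COLOR_BGR2HSV)
m=((h[:,:,0]<16)&(h[:,:,1]>70)&(h[:,:,2]>25)&(h[:,:,2]<190)).astype(np.uint8);m[:130]=0;m[300:]=0;m[:,:255]=0;m[:,440:]=0
n,l,s,c=cv2.connectedComponentsWithStats(m);k=np.argsort(-s[1:,4])[:4]+1;print(s[k])
for kk in k[:2]:
    q=cv2.approxPolyDP(cv2.findContours((l==kk).astype(np.uint8),0,2)[0][0],2,True)[:,0];print(q.tolist())
```

```text
60 [[324.5, 188.3], [415.2, 188.5], [408.5, 243.2], [321.6, 243.0]]
88 [[334.1, 198.8], [437.8, 199.0], [429.1, 260.8], [330.3, 260.6]]
[[ 322  190   59   61 2705]
 [ 264  137    1    3    3]
 [ 340  203    2    2    3]
 [ 264  132    1    2    2]]
[[326, 190], [323, 245], [327, 250], [365, 250], [360, 241], [360, 229], [367, 219], [378, 214], [380, 190]]
[[264, 137]]
```

The block's lower edge lies level at row 190 along its whole length, and the foot is centred on it at about (383,230). Force has jumped at the stop. I'll hold briefly, check, and hand in.

```bash
python3 -m creep '[[-1,[0,0,0],0],[-1,[0,0,0],0],[-1,[0,0,0],0],[-1,[0,0,0],0],[-1,[0,0,0],0]]' 60; python3 snap.py wM; python3 cmp.py wL2 wM|head -1; python3 -c "
from cell import manip
print(manip.sign_off())"
```

```text
clock: 24.25
eef_pos: [444.4, -206.5, 108.6]
eef_rot: [-3.14, -0.0, 0.683]
wrist_force: [-8.0, 10.6, 29.9]
finger_gap: 18.2
finger_force: 60.0
affine 0.9999614628841382 [[1.0003000497817993, -0.0, -0.00930000003427267], [-0.000699999975040555, 1.0, 0.016200000420212746]]
the job is handed in; nothing more can be done
None
```

The job is handed in at 24 s: the dark block is on the dome, the catch is fully flipped, and the arm is still holding the lever down at its stop with the foot clamping the block level by the last wrist picture; I don't have the judge's verdict.

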